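# Rack the middle gel cassette in the slot that fits it

## Robot

A 6-joint arm with a two-finger parallel gripper is mounted at the origin on the work surface. World frame = base frame: x ahead of the robot, y to its left, z up, the work surface at z = 0. Lengths are in m, angles in rad, forces in N, time in s.
With the tool pointing down it reaches from about 0.3 to 0.85 m from the base axis. Payload 5.4 kg.
Tool frame: the origin (TCP) lies at the very end of the fingers, on their centre line; the grasp point (between the pads) lies 19 mm behind it (env.grip_point_offset is the distance from the TCP to the grasp point, in m); z points along the fingers, y is the direction in which the jaws open and shut (so a half turn about z gives the same grasp; the last joint's range is limited). The gripper opens to 85 mm and grips with 20 to 120 N. Pads are 22 mm wide; open, the fingers measure 114 mm over their backs; the gripper's body (76 mm by 85 mm) begins 54 mm behind the grasp point. The pads swing forward as they close: fully open they stand 13 mm farther back than shut.
Start: joints at [-1.494, 0.158, 1.597, -0, 1.386, -0.21], TCP at [0.163, -0.552, 0.231] pointing down, gripper open.
Joint ranges: [-2.91, 2.91], [-0.94, 2.29], [0.18, 2.7], [-1.29, 4.43], [0.17, 2.64], [-3, 3]. Speed limits (rad/s): [2.57, 2.57, 3.14, 3.14, 3.14, 3.14].

## Interface

Orientations are given as a rotation vector (axis times angle).
In Python, from plant import env, imaging gives the robot as it stands.
- The arm moves only by the tool arm_command, never from a script. Its argument "motion" is a list of rows, each a list of 3 entries, a list of its own where there are three numbers: the shift along the tool's x, y, z in cm, then the turn, a rotation vector about the tool's x, y, z in rad, then the opening in per cent of the stroke, from 0 (shut) to 100 (fully open). A call has 1 to 12 rows; each row shifts and turns the commanded pose from where the row before left it, along the tool's axes as they then stand; what a row does not reach is not made up. A row lasts 1/8 s, in which the tool goes at most 62.5 mm and 10.7 degrees, less where a joint would pass 70% of its speed; a pose out of reach is approached as far as the arm can. A call is refused whole if a number of a shift passes 6.25 or a number of a turn 0.188, either way. A call with a gripper value outside its range is refused whole. The fingers move at their own pace and stop on an object; the grip force is fixed at half the most. Time passes only in rows, so rows that do not move let the fingers close. It gives the time, the measured TCP pose, the force and the opening at its end, in the units of the state.
- env.sense(): the state, without advancing time (a new reading comes with each control period).
- imaging.capture(name): name is "scene" or "top" or "wrist"; returns (picture, depth): 480x640x3 uint8, red, green, blue; 480x640 float32, m along the optical axis (not along the pixel's ray), 0 where there is no reading.
- imaging.camera_model(name): a dict with "camera_matrix" (3x3 intrinsics, pixels), "k1" (the pictures are not rectified: a ray, as slopes to the right and down, at radius r is drawn at 1 + k1 r^2 times it, then the intrinsics apply), "R" (3x3) and "t" (3): a world point X has camera coordinates R X + t; the wrist camera has in their place "T_tool_cam" (4x4, takes a point from camera to tool coordinates, whose origin is the TCP and whose axes are the flange's). Camera axes: x right, y down, z forward; pixel columns grow to the right and rows downward; lengths in m; the calibration is good to about 2 mm. A picture is of the moment at which its call begins: read the wrist's pose just before it. camera_model takes no time and is no camera call.
- env.sign_off(): hands the job in, once; it reports no verdict.
The state is a dict: "t": time; "joint_pos": joint angles; "joint_vel": joint speeds; "tau": joint torques, N m; "tcp_pos": TCP position; "ee_rot": TCP orientation; "wrist_force": force on the tool from outside, world axes, zero at the start; "ft_torque": the same for the moment, N m; "grip_width": finger opening in m.
Only numpy, scipy, OpenCV 4.12 (cv2) and the standard library are available. Lean on these libraries where they do the work, as an engineer would, in place of code of your own. Each camera call takes 0.05 s, during which the arm holds its last target.

## Task

Three empty green-framed gel cassettes of different thickness stand in the low blue stand. Take the one of middle thickness and slide it down, upright, into the slot of the white rack whose width fits it, fully home on the slot's floor and not sticking out at either end of the slot. Lower it in rather than dropping it, and leave the other two cassettes standing where they are.

Things in the scene. Friction and masses are not known exactly. Their poses are not given: they have to be found in the camera images.
- cassette_middle: Green-framed upright plate, 80 mm wide (x), 100 high (z), 22 thick (y); origin: centre of its lower edge. Stands in a bay of the blue stand, its foot 14 mm above the bench, free above the bay walls (30 mm up from its foot). Pinch it across its thickness near the top (solid 26 mm bar). Cassettes in any order, 80 mm apart in a row along y. Stand and white rack lie either side, in any order. 90 to 180 g.
- slot_middle_floor (a point): Floor centre of the fitting rack slot, 14 mm above the bench. Slot open above and at both ends: white walls 120 mm long (point x), 27 mm apart (y), straight to 42 mm above the floor, then flared to a mouth 43 mm wide at 54 mm, the top of the rack. The two other slots are alike but 15 and 39 mm wide; the three stand in any order, 80 mm apart along y.
- cassette_thin: Green-framed upright plate, 80 mm wide (x), 100 high (z), 10 thick (y); origin: centre of its lower edge. A bystander in the same stand: leave it.
- cassette_thick: Green-framed upright plate, 80 mm wide (x), 100 high (z), 34 thick (y); origin: centre of its lower edge. A bystander in the same stand: leave it.
There are look-alikes about, which are no part of the job. What is shaped like the cassette_middle but black or pink is not meant.

How it is judged:
By the outcome, as a careful person would: the job done as asked, in the order asked, and still so for the second after the job is handed in, with the robot touching nothing.
It also fails if it takes over 38 s, if anything falls off the work surface, if the arm or the gripper's body presses on something with over 40 N, if the wrist force passes 120 N, or if a joint passes its speed limit or range.

## Working session

There is one attempt and no reset: what is moved stays moved. The work goes in short steps, Python scripts to look and compute and a tool call to move; the robot and the scene stay as the last step left them, time stands still between calls to the robot, and variables do not carry over. Pictures are saved under pics/ and viewed, and the job is handed in when it is done.

Besides the shell and the picture viewer there is one more tool, called after "Call:" as name([rows], argument=value, ...), one row to a line, values as JSON. arm_command: Moves the arm, as the interface text tells. Its arguments: {"type":"object","properties":{"motion":{"type":"array"}},"required":["motion"]}

```bash
mkdir -p pics; ls
cat > h.py <<'E'
from plant import env, imaging
import numpy as np, cv2
E
python3 - <<'E'
from h import *
s=env.sense(); print({k:np.round(v,4).tolist() for k,v in s.items()}); print(env.grip_point_offset)
for n in ("scene","top"):
    p,d=imaging.capture(n); cv2.imwrite(f"pics/{n}0.png",p[:,:,::-1]); np.savez(f"{n}0.npz",p=p,d=d)
    print(n,imaging.camera_model(n))
print(imaging.camera_model("wrist"))
E
```

```text
pics
{'t': 0.0, 'joint_pos': [-1.4941, 0.1591, 1.5983, -0.0, 1.3862, -0.2101], 'joint_vel': [0.0002, 0.0006, -0.0001, 0.0011, 0.0007, 0.001], 'tau': [-0.001, -39.601, -33.143, -0.0004, 0.0084, -0.0], 'tcp_pos': [0.1626, -0.5509, 0.2303], 'ee_rot': [-3.1074, -0.4487, -0.0002], 'wrist_force': [0.0833, 0.0251, 0.4643], 'ft_torque': [0.0024, -0.0217, -0.0022], 'grip_width': 0.0856}
0.0187
scene {'camera_matrix': array([[506.32077927,   0.        , 325.06669624],
       [  0.        , 506.32077927, 242.23232879],
       [  0.        ,   0.        ,   1.        ]]), 'k1': -0.08338790450689788, 'R': array([[-0.75026754,  0.66098907,  0.01385858],
       [ 0.54404255,  0.6291644 , -0.55513049],
       [-0.37565451, -0.40895673, -0.83164781]]), 't': array([ 0.41309549, -0.29075982,  1.08639544])}
top {'camera_matrix': array([[516.09840661,   0.        , 324.751322  ],
       [  0.        , 516.09840661, 249.87412976],
       [  0.        ,   0.        ,   1.        ]]), 'k1': -0.03497944184629825, 'R': array([[-2.68837594e-04, -9.99805298e-01,  1.97305125e-02],
       [-9.93617197e-01, -1.95861569e-03, -1.12787542e-01],
       [ 1.12804226e-01, -1.96348981e-02, -9.93423212e-01]]), 't': array([-0.01218194,  0.54669987,  0.99645553])}
{'camera_matrix': array([[345.29981765,   0.        , 317.7227685 ],
       [  0.        , 345.29981765, 238.23817287],
       [  0.        ,   0.        ,   1.        ]]), 'k1': -0.018068646946845925, 'T_tool_cam': array([[ 2.14333663e-04, -9.56671058e-01, -2.91170811e-01,
         7.42517049e-02],
       [ 9.99999844e-01,  5.48401842e-05,  5.55926647e-04,
        -5.87081360e-05],
       [-5.15871073e-04, -2.91170884e-01,  9.56670920e-01,
        -1.42875934e-01],
       [ 0.00000000e+00,  0.00000000e+00,  0.00000000e+00,
         1.00000000e+00]])}
```

View pics/scene0.png

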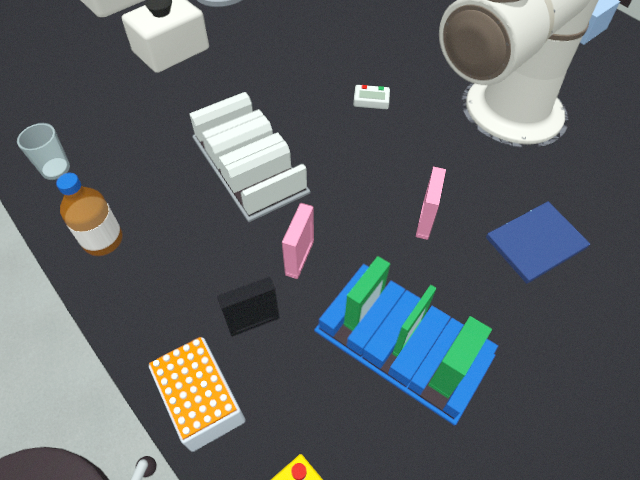

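View pics/top0.png

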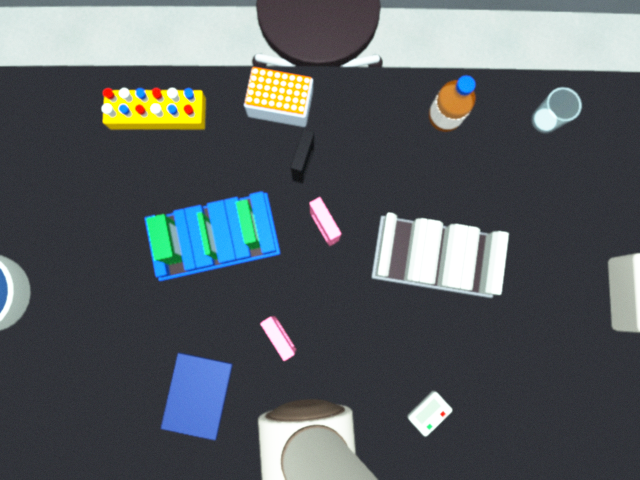

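The top view shows the stand at left, around (212,235). The thick cassette is at (160,238), the thin one at (206,232), and the middle one at (248,222). The rack is at (440,255), with slots near (400,248), (443,252) and (485,262). Next I'll measure with depth.

```bash
cat >> h.py <<'E'
def cloud(name,p,d,model=None):
    m=model or imaging.camera_model(name)
    v,u=np.mgrid[0:480,0:640]
    pts=np.stack([u.ravel(),v.ravel()],1).astype(np.float64)
    K=m["camera_matrix"]; dist=np.array([m["k1"],0,0,0,0.])
    n=cv2.undistortPoints(pts[:,None],K,dist)[:,0].reshape(480,640,2)
    pc=np.dstack([n[...,0]*d,n[...,1]*d,d])
    if "R" in m: w=(pc-m["t"])@m["R"]
    else:
        w=pc@m["T_tool_cam"][:3,:3].T+m["T_tool_cam"][:3,3]
        s=model_state
        R=cv2.Rodrigues(np.array(s["ee_rot"]))[0]; w=w@R.T+s["tcp_pos"]
    return w
model_state=None
E
python3 - <<'E'
from h import *
for n in ("top","scene"):
    f=np.load(n+"0.npz"); p,d=f["p"],f["d"]; w=cloud(n,p,d)
    hsv=cv2.cvtColor(p,cv2.COLOR_RGB2HSV)
    ok=d>0
    b=ok&(w[...,2]<0.01)&(w[...,0]>.3)&(w[...,0]<.7)&(abs(w[...,1])<.5); print(n,"bench z",np.median(w[b][:,2]))
    g=ok&(hsv[...,0]>50)&(hsv[...,0]<75)&(hsv[...,1]>150)&(hsv[...,2]>60)
    top=g&(w[...,2]>0.105)
    nl,lab,st,c=cv2.connectedComponentsWithStats(top.astype(np.uint8))
    for i in range(1,nl):
        if st[i,4]<30: continue
        q=w[lab==i]; r=cv2.minAreaRect(q[:,:2].astype(np.float32)*1000)
        print(n,"green",np.round(c[i]),st[i,4],"z",np.round(np.median(q[:,2]),4),"rect",np.round(r[0],1),np.round(r[1],1),round(r[2],1))
    # rack white
    wh=ok&(hsv[...,1]<40)&(hsv[...,2]>150)&(w[...,2]>0.058)&(w[...,2]<0.078)&(w[...,0]>.35)&(w[...,0]<.75)&(w[...,1]<0)&(w[...,1]>-.4)
    nl,lab,st,c=cv2.connectedComponentsWithStats(wh.astype(np.uint8))
    for i in range(1,nl):
        if st[i,4]<50: continue
        q=w[lab==i]; r=cv2.minAreaRect(q[:,:2].astype(np.float32)*1000)
        print(n,"white",np.round(c[i]),st[i,4],"z",np.round(np.median(q[:,2]),4),"rect",np.round(r[0],1),np.round(r[1],1),round(r[2],1))
E
```

```text
top bench z 0.0006301223875742768
top green [246. 222.] 429 z 0.1145 rect [589.9 134.5] [77.6 18.2] 13.0
top green [204. 233.] 175 z 0.1143 rect [567.6 211.2] [76.1  8. ] 12.3
top green [160. 237.] 787 z 0.1147 rect [560.5 291.5] [78.6 32.7] 13.1
top white [387. 244.] 583 z 0.0676 rect [ 555.2 -131.5] [ 19.7 120.2] 80.4
top white [425. 250.] 1615 z 0.0676 rect [ 543.2 -206. ] [ 53.1 120.5] 80.4
top white [461. 256.] 1801 z 0.0677 rect [ 531.8 -276.5] [ 59.2 121.3] 80.3
top white [497. 262.] 818 z 0.0671 rect [ 520.6 -345.1] [ 25.7 121.4] 80.6
scene bench z 0.001612652092449585
scene green [368. 281.] 832 z 0.1152 rect [590.7 136.2] [80.9 22.1] 13.6
scene green [418. 309.] 385 z 0.1154 rect [568.6 212.2] [80.9 10.1] 12.3
scene green [466. 346.] 1463 z 0.1153 rect [561.6 293.1] [81.2 34.1] 13.3
scene white [220. 108.] 836 z 0.0686 rect [ 519.5 -346.5] [ 30.6 120.2] 81.2
scene white [237. 131.] 1506 z 0.0691 rect [ 531.  -274.3] [ 56.1 121.4] 80.0
scene white [254. 154.] 1541 z 0.0693 rect [ 542.9 -204. ] [ 52.4 122.1] 78.4
scene white [274. 182.] 640 z 0.0687 rect [ 554.5 -128.7] [ 19.4 121.7] 78.6
```

Run:
```python
from h import *
a=cv2.imread("pics/top0.png"); 
cv2.imwrite("pics/top_crop.png",np.hstack([cv2.resize(a[180:290,135:285],None,fx=2.6,fy=2.6,interpolation=2),cv2.resize(a[200:310,365:515],None,fx=2.6,fy=2.6,interpolation=2)]))
```

```text
(no output)
```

View pics/top_crop.png

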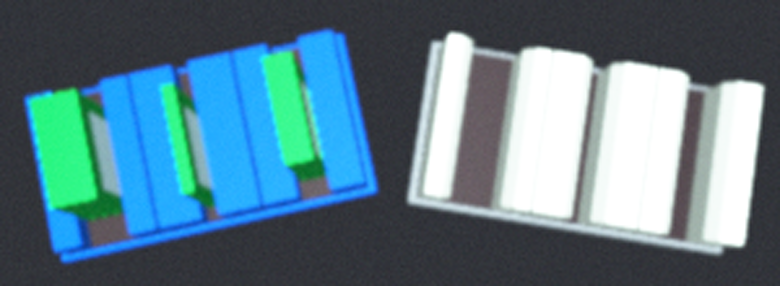

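The cassette of middle thickness (22 mm) is at about (0.590, 0.135), yaw 13°. The rack slots, in order of decreasing y, are 39, 15 and 27 mm wide. The 27 mm slot is centred near (0.525, -0.319), with its axis at -9.6°. I'll move above the cassette.

Call:
arm_command([
  [[3.8, -3.3, 0], [0, 0, 0], 100],
  [[3.8, -3.3, 0], [0, 0, 0], 100],
  [[3.8, -3.3, 0], [0, 0, 0], 100],
  [[3.8, -3.3, 0], [0, 0, 0], 100],
  [[3.8, -3.3, 0], [0, 0, 0], 100],
  [[3.8, -3.3, 0], [0, 0, 0], 100],
  [[3.8, -3.3, 0], [0, 0, 0], 100],
  [[3.8, -3.3, 0], [0, 0, 0], 100],
  [[3.8, -3.3, 0], [0, 0, 0], 100],
  [[3.8, -3.3, 0], [0, 0, 0], 100],
  [[3.8, -3.3, 0], [0, 0, 0], 100],
  [[3.8, -3.3, 0], [0, 0, 0], 100],
])

```text
t: 1.6
tcp_pos: [0.4885, -0.041, 0.231]
ee_rot: [3.109, 0.449, -0.001]
wrist_force: [0.8, -0.3, -0.3]
grip_width: 0.0853
```

Call:
arm_command([
  [[3.7, -3.5, 0], [0, 0, 0], 100],
  [[3.7, -3.5, 0], [0, 0, 0], 100],
  [[3.7, -3.5, 0], [0, 0, 0], 100],
  [[3.7, -3.5, 0], [0, 0, 0.06], 100],
  [[0, 0, 0], [0, 0, 0], 100],
  [[0, 0, 0], [0, 0, 0], 100],
])

```text
t: 2.35
tcp_pos: [0.5899, 0.1331, 0.2307]
ee_rot: [3.121, 0.356, -0.002]
wrist_force: [0.3, -0.9, -0.5]
grip_width: 0.0856
```

```bash
cat > look.py <<'E'
import h; from h import *
import sys
def look(name):
    s=env.sense(); h.model_state=s
    p,d=imaging.capture("wrist"); cv2.imwrite(f"pics/{name}.png",p[:,:,::-1])
    m=imaging.camera_model("wrist"); w=cloud("wrist",p,d,m)
    R=cv2.Rodrigues(np.array(s["ee_rot"]))[0]
    tl=(w-s["tcp_pos"])@R
    return s,p,d,w,tl
E
python3 - <<'E'
from look import *
s,p,d,w,tl=look("w1")
print(s["t"],s["tcp_pos"],s["ee_rot"],s["joint_pos"])
hsv=cv2.cvtColor(p,cv2.COLOR_RGB2HSV)
g=(d>0)&(hsv[...,0]>50)&(hsv[...,0]<75)&(hsv[...,1]>150)&(w[...,2]>.108)
nl,lab,st,c=cv2.connectedComponentsWithStats(g.astype(np.uint8))
for i in range(1,nl):
    if st[i,4]<80: continue
    for nm,q in(("world",w[lab==i]),("tool",tl[lab==i])):
        r=cv2.minAreaRect(q[:,:2].astype(np.float32)*1000)
        print(nm,np.round(c[i]),st[i,4],np.median(q[:,2]),np.round(r[0],1),np.round(r[1],1),round(r[2],1))
E
```

```text
2.35 [0.58985761 0.13312695 0.23067722] [ 3.12094102e+00  3.56307163e-01 -2.26464983e-03] [ 2.26306146e-02  2.36003471e-01  1.50896194e+00 -5.14672886e-04
  1.39802887e+00  1.36616696e+00]
world [132. 220.] 264 0.11211649122034739 [565.7 277.1] [78.7  4.5] 15.3
tool [132. 220.] 264 0.11851005291985507 [   9.1 -145.8] [ 4.5 78.7] 87.7
```

View pics/w1.png

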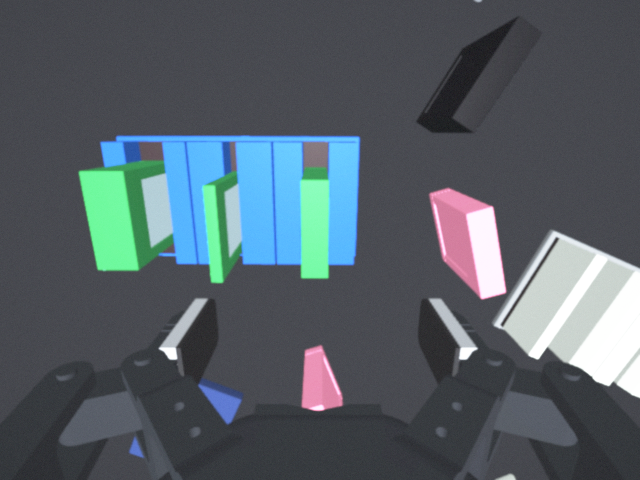

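The wrist view shows the middle cassette's top face at columns 301–328, rows 193–277. It lies almost between the fingers and close to parallel with them. I'll loosen the height threshold.

Run:
```python
from look import *
s,p,d,w,tl=look("w2")
hsv=cv2.cvtColor(p,cv2.COLOR_RGB2HSV)
print("z profile col 315",np.round(w[165:282:6,315,2],4), d[230,315])
for v in (200,215,230,245,260,272):
    row=(hsv[v,:,0]>50)&(hsv[v,:,0]<75)&(hsv[v,:,1]>120); u=np.where(row[285:345])[0]+285
    print(v,u.min(),u.max(), np.round(tl[v,u.min()+1:u.max():8]*1000,1).tolist())
g=(d>0)&(hsv[...,0]>50)&(hsv[...,0]<75)&(hsv[...,1]>120)&(w[...,2]>.1)
nl,lab,st,c=cv2.connectedComponentsWithStats(g.astype(np.uint8))
for i in range(1,nl):
    if st[i,4]<80: continue
    for nm,q in(("world",w[lab==i]),("tool",tl[lab==i])):
        r=cv2.minAreaRect(q[:,:2].astype(np.float32)*1000)
        print(nm,np.round(c[i]),st[i,4],np.median(q[:,2]),np.round(r[0],1),np.round(r[1],1),round(r[2],1))
```

```text
z profile col 315 [ 0.0144  0.0548  0.0996  0.1146  0.1145  0.1137  0.1138  0.1134  0.1134
  0.1132  0.1152  0.1146  0.1145  0.1145  0.1137  0.1136  0.1154  0.1143
  0.1144 -0.0002] 0.26962838
200 301 302 []
215 301 326 [[13.9, -12.0, 117.1], [14.1, -5.8, 116.2], [13.9, 0.3, 116.7]]
230 302 326 [[1.9, -11.4, 116.9], [2.0, -5.2, 116.7], [1.9, 1.1, 117.1]]
245 302 326 [[-10.9, -11.6, 118.3], [-10.6, -5.2, 117.6], [-10.0, 1.1, 115.6]]
260 302 326 [[-22.8, -11.7, 116.2], [-23.2, -5.3, 117.2], [-23.1, 1.1, 116.9]]
272 300 327 [[-33.5, -13.5, 117.1], [-33.6, -7.0, 117.3], [-33.0, -0.5, 116.0], [-33.2, 6.0, 116.5]]
world [113. 219.] 5216 0.11393428039517574 [561.  293.1] [80.8 35.7] 12.9
tool [113. 219.] 5216 0.1169532127299556 [   8.  -162.8] [80.8 35.7] 0.1
world [314. 179.] 87 0.11138951311435866 [628.7 144.2] [ 3.4 19.7] 5.9
tool [314. 179.] 87 0.11950202197578152 [40.6 -2.5] [ 3.4 19.7] 7.1
world [215. 232.] 1554 0.1137476433549596 [568.7 212.4] [79.8 10.1] 12.0
tool [215. 232.] 1554 0.11715721963407799 [ -2.6 -82.5] [79.8 10.1] 1.0
world [314. 243.] 1735 0.11420280704878931 [584.4 135. ] [67. 22.] 13.5
tool [314. 243.] 1735 0.11674392040233028 [-4.7 -3.6] [22. 67.] 89.5
```

Call:
arm_command([
  [[0.1, -0.3, 2], [0, 0, 0], 60],
  [[0, 0, 3], [0, 0, 0], 60],
  [[0, 0, 3], [0, 0, 0], 60],
  [[0, 0, 3], [0, 0, 0], 60],
  [[0, 0, 2.4], [0, 0, 0], 60],
  [[0, 0, 1.5], [0, 0, 0], 60],
  [[0, 0, 0], [0, 0, 0], 60],
  [[0, 0, 0], [0, 0, 0], 60],
])

```text
t: 3.45
tcp_pos: [0.5914, 0.1365, 0.0833]
ee_rot: [3.121, 0.355, 0.003]
wrist_force: [-0.7, 0.0, 0.3]
grip_width: 0.051
```

Run:
```python
from look import *
s,p,d,w,tl=look("w3"); print(s["tcp_pos"],s["wrist_force"],s["grip_width"])
```

```text
[0.59138779 0.1365168  0.08329354] [-0.66537355  0.03737763  0.33136658] 0.0510171516935458
```

View pics/w3.png

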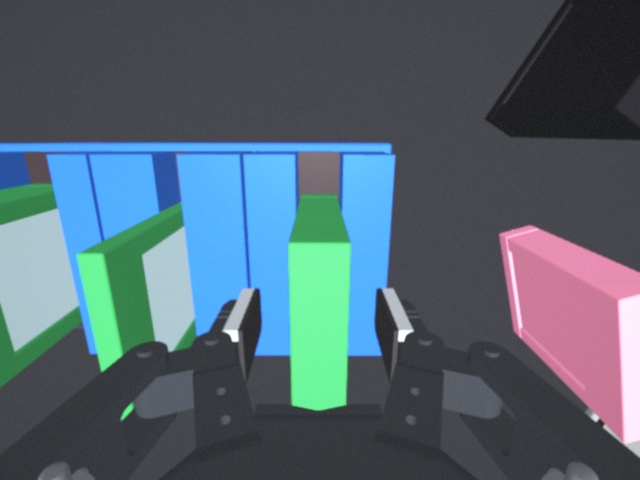

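The cassette's top spans columns 290–349, centred at 320. The fingertips at 258 and 377 are centred at 317.5, so it's well centred. Closing the gripper.

Call:
arm_command([
  [[0, 0, 0], [0, 0, 0], 35],
  [[0, 0, 0], [0, 0, 0], 20],
  [[0, 0, 0], [0, 0, 0], 10],
  [[0, 0, 0], [0, 0, 0], 10],
  [[0, 0, 0], [0, 0, 0], 10],
  [[0, 0, 0], [0, 0, 0], 10],
])

```text
t: 4.25
tcp_pos: [0.5914, 0.1366, 0.0833]
ee_rot: [3.121, 0.355, 0.003]
wrist_force: [-0.4, -0.2, 6.3]
grip_width: 0.0214
```

Call:
arm_command([
  [[0, 0, -0.5], [0, 0, 0], 10],
  [[0, 0, -1], [0, 0, 0], 10],
  [[0, 0, -1.5], [0, 0, 0], 10],
  [[0, 0, -2], [0, 0, 0], 10],
  [[0, 0, -2.5], [0, 0, 0], 10],
  [[0, 0, -2.5], [0, 0, 0], 10],
  [[0, 0, -2], [0, 0, 0], 10],
  [[0, 0, -1], [0, 0, 0], 10],
  [[0, 0, 0], [0, 0, 0], 10],
])

```text
t: 5.38
tcp_pos: [0.591, 0.1366, 0.2131]
ee_rot: [3.121, 0.355, 0.002]
wrist_force: [-0.1, 0.3, -1.2]
grip_width: 0.0209
```

Run:
```python
from look import *
s,p,d,w,tl=look("w4"); print(s["tcp_pos"],s["wrist_force"],s["grip_width"],s["joint_pos"])
```

```text
[0.59098621 0.13662572 0.21306108] [-0.09517039  0.30558678 -1.16121812] 0.020894279479188097 [2.81816389e-02 2.51390732e-01 1.52590000e+00 6.26143439e-05
 1.36303674e+00 1.37223043e+00]
```

View pics/w4.png

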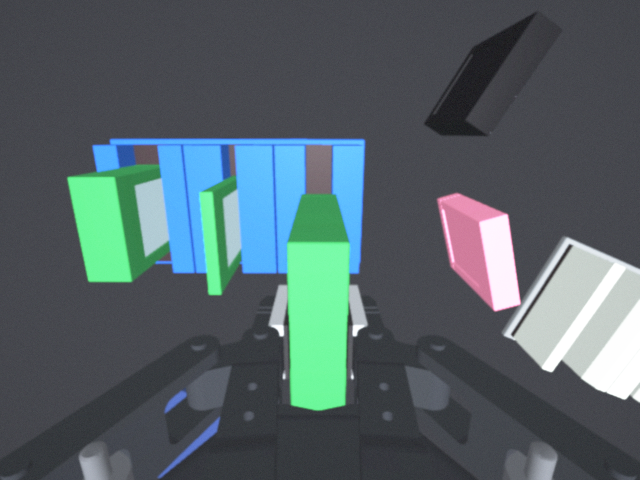

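Call:
arm_command([
  [[-1, 1.5, 0], [0, 0, 0], 10],
  [[-2.4, 3.6, 0], [0, 0, 0], 10],
  [[-2.6, 3.9, 0], [0, 0, 0], 10],
  [[-2.6, 3.9, 0], [0, 0, 0], 10],
  [[-2.6, 3.9, 0], [0, 0, 0], 10],
  [[-2.6, 3.9, 0], [0, 0, 0], 10],
  [[-2.6, 3.9, 0], [0, 0, 0], 10],
  [[-2.6, 3.9, 0], [0, 0, 0], 10],
  [[-2.6, 3.9, 0], [0, 0, 0], 10],
  [[-2.6, 3.9, 0], [0, 0, 0], 10],
  [[-1.7, 2.2, 0], [0, 0, 0.06], 10],
  [[-0.6, 0.5, 0], [0, 0, 0.12], 10],
])

```text
t: 6.92
tcp_pos: [0.4176, -0.3044, 0.2112]
ee_rot: [-3.14, -0.063, 0.003]
wrist_force: [0.1, 0.1, 0.0]
grip_width: 0.021
```

Call:
arm_command([
  [[0, 0, 0], [0, 0, 0.12], 10],
  [[0, 0, 0], [0, 0, 0.094], 10],
  [[0, 0, 0], [0, 0, 0], 10],
  [[0, 0, 0], [0, 0, 0], 10],
])

```text
t: 7.42
tcp_pos: [0.4191, -0.3026, 0.2118]
ee_rot: [-3.13, 0.26, 0.001]
wrist_force: [-0.7, -0.4, -1.4]
grip_width: 0.0213
```

Run:
```python
from look import *
s,p,d,w,tl=look("w5"); print(s["t"],s["tcp_pos"],s["ee_rot"],s["grip_width"])
np.savez("w5.npz",p=p,d=d,w=w,tl=tl)
```

```text
7.425 [ 0.41914871 -0.30263748  0.21180362] [-3.13022882e+00  2.60354674e-01  1.21520126e-03] 0.02130680781148982
```

View pics/w5.png

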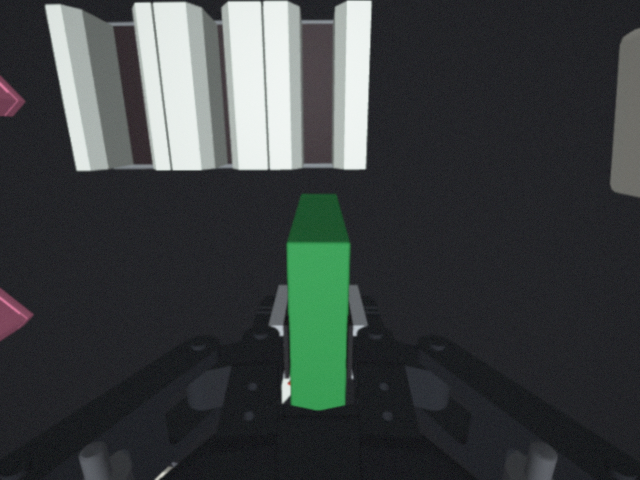

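The rack is at the top of the view, and the target slot's floor is at columns 302–333. The cassette is held straight at 288–350. Next I'll measure the slot and cassette in tool coordinates.

Run:
```python
from look import *
f=np.load("w5.npz"); p,d,w,tl=[f[k] for k in("p","d","w","tl")]
# wall tops: 
ok=(d>0)&(w[...,2]>.062)&(w[...,2]<.08)
m=np.zeros_like(ok); m[0:180,0:400]=1
nl,lab,st,c=cv2.connectedComponentsWithStats((ok&m).astype(np.uint8))
for i in range(1,nl):
    if st[i,4]<200: continue
    q=tl[lab==i]; r=cv2.minAreaRect(q[:,:2].astype(np.float32)*1000)
    print(np.round(c[i]),st[i,4],"z",np.median(w[lab==i][:,2]),"x",np.round(np.percentile(q[:,0],[.5,99.5])*1000,1),"y",np.round(np.percentile(q[:,1],[1,99])*1000,1),r[2])
for v in (30,60,90,120,150):
    print(v,[(u,*np.round(tl[v,u]*1000,1).tolist()[:2],round(w[v,u,2]*1000,1)) for u in range(288,352,4)])
hsv=cv2.cvtColor(p,cv2.COLOR_RGB2HSV)
for u in (304,310,316,322,328): print(u,[(v,round(w[v,u,2]*1000),round(tl[v,u,0]*1000)) for v in range(155,176,3)])
g=(d>0)&(hsv[...,0]>50)&(hsv[...,0]<75)&(hsv[...,1]>100)
for v in (205,225,240,260,300,340,390):
    u=np.where(g[v])[0]; u=u[(u>270)&(u<360)]
    print(v,u.min(),u.max(),np.round(tl[v,u.min()+1]*1000,1),np.round(tl[v,u.max()-1]*1000,1),np.round(tl[v,318]*1000,1))
```

```text
[262.  83.] 10708 z 0.0681424374513862 x [ 46.6 165.9] y [-68.4 -18.3] 0.09320147335529327
[354.  83.] 4846 z 0.06810905437859514 x [ 47.2 165.9] y [16.7 38.4] 89.79774475097656
[172.  84.] 9575 z 0.06807732929333943 x [ 46.6 165.5] y [-135.6  -91.6] 89.77295684814453
[72. 85.] 4113 z 0.06777177712487831 x [ 46.8 165.4] y [-199.4 -182.9] 89.28624725341797
30 [(288, 147.4, -21.8, np.float64(68.3)), (292, 148.8, -19.3, np.float64(62.9)), (296, 149.8, -16.5, np.float64(59.1)), (300, 155.1, -14.4, np.float64(38.2)), (304, 161.2, -12.0, np.float64(14.7)), (308, 161.6, -8.5, np.float64(13.0)), (312, 161.0, -5.0, np.float64(15.2)), (316, 161.2, -1.5, np.float64(14.6)), (320, 160.9, 2.0, np.float64(15.8)), (324, 161.4, 5.5, np.float64(13.8)), (328, 161.5, 9.1, np.float64(13.2)), (332, 161.1, 12.5, np.float64(15.0)), (336, 150.1, 14.0, np.float64(58.0)), (340, 149.1, 16.8, np.float64(62.0)), (344, 148.0, 19.6, np.float64(66.0)), (348, 147.6, 22.4, np.float64(67.6))]
60 [(288, 127.3, -22.3, np.float64(68.0)), (292, 128.2, -19.6, np.float64(63.3)), (296, 129.0, -16.8, np.float64(59.3)), (300, 1
[... 2611 characters left out ...]
 36)]
322 [(155, 15, 54), (158, 15, 52), (161, 14, 49), (164, 8, 45), (167, 6, 42), (170, 0, 39), (173, 0, 36)]
328 [(155, 15, 54), (158, 15, 52), (161, 14, 49), (164, 9, 45), (167, 7, 42), (170, 1, 39), (173, 0, 36)]
205 298 339 [38.7 -9.6 33.3] [38.5 10.6 34.2] [38.8  0.2 32.4]
225 292 345 [38.9 -9.9 -8.2] [38.2 10.9 -5.8] [39.   0.2 -8.6]
240 287 349 [ 39.1 -10.2 -29.3] [ 38.5  10.7 -27.6] [ 39.1   0.2 -29.4]
260 286 349 [ 32.6 -10.5 -31.6] [ 32.2  10.6 -30.4] [ 32.3   0.2 -30.8]
300 288 348 [ 17.4 -10.1 -31.7] [ 17.1  10.6 -31. ] [ 17.3   0.2 -31.5]
340 289 347 [  0.6 -10.2 -31. ] [  1.6  10.5 -32.5] [  0.2   0.2 -30.5]
390 291 346 [-22. -10. -31.] [-22.3  10.8 -30.8] [-21.9   0.2 -31.2]
```

In tool coordinates, the slot centre is at x +106 and y +0.2 mm, and the cassette centre is at x -1 and y +0.3 mm. That calls for +10.7 cm along x. The foot is 12.9 cm above the slot floor.

Call:
arm_command([
  [[2, 0, 0], [0, 0, 0], 10],
  [[3, 0, 0], [0, 0, 0], 10],
  [[3, 0, 0], [0, 0, 0], 10],
  [[2, 0, 0], [0, 0, 0], 10],
  [[0.7, 0, 0], [0, 0, 0], 10],
  [[0, 0, 1.5], [0, 0, 0], 10],
  [[0, 0, 2.5], [0, 0, 0], 10],
  [[0, 0, 1.7], [0, 0, 0], 10],
  [[0, 0, 0.5], [0, 0, 0], 10],
  [[0, 0, 0], [0, 0, 0], 10],
  [[0, 0, 0], [0, 0, 0], 10],
])

```text
t: 8.85
tcp_pos: [0.5257, -0.321, 0.1514]
ee_rot: [3.129, -0.262, 0.002]
wrist_force: [-0.2, 0.2, -1.1]
grip_width: 0.0213
```

Run:
```python
from look import *
s,p,d,w,tl=look("w6"); print(s["t"],s["tcp_pos"],s["ee_rot"],s["grip_width"])
for v in (60,100,130): print(v,[(u,round(tl[v,u,0]*1000),round(tl[v,u,1]*1000,1),round(w[v,u,2]*1000)) for u in list(range(285,356,4))])
p,d=imaging.capture("scene"); cv2.imwrite("pics/scene6.png",p[:,:,::-1])
```

```text
8.85 [ 0.52573191 -0.32101757  0.15141263] [ 3.12944056e+00 -2.62275348e-01  2.36873088e-03] 0.021274646471158017
60 [(285, 129, np.float64(-25.2), 1), (289, 129, np.float64(-22.2), 0), (293, 129, np.float64(-19.1), 0), (297, 129, np.float64(-15.9), 1), (301, 129, np.float64(-12.9), 0), (305, 129, np.float64(-9.8), -1), (309, 129, np.float64(-6.7), 1), (313, 74, np.float64(0.1), 294), (317, 129, np.float64(-0.5), 0), (321, 129, np.float64(2.6), 1), (325, 129, np.float64(5.7), 0), (329, 129, np.float64(8.7), 1), (333, 129, np.float64(11.9), 0), (337, 129, np.float64(15.0), -1), (341, 129, np.float64(18.0), 0), (345, 129, np.float64(21.1), 1), (349, 129, np.float64(24.2), 1), (353, 129, np.float64(27.4), 0)]
100 [(285, 100, np.float64(-25.9), 1), (289, 100, np.float64(-22.8), 1), (293, 100, np.float64(-19.6), 1), (297, 100, np.float64(-16.5), 0), (301, 100, np.float64(-13.2), 0), (305, 100, np.float64(-10.1), 0), (309, 100, np.float64(-6.9), 0), (313, 100, np.float64(-3.7), 0), (317, 100, np.float64(-0.5), 0), (321, 100, np.float64(2.7), 0), (325, 100, np.float64(5.9), -1), (329, 100, np.float64(9.1), -1), (333, 100, np.float64(12.2), 0), (337, 100, np.float64(15.4), 1), (341, 100, np.float64(18.5), 2), (345, 100, np.float64(21.8), 0), (349, 100, np.float64(24.9), 1), (353, 100, np.float64(28.1), 0)]
130 [(285, 77, np.float64(-26.7), -1), (289, 77, np.float64(-23.3), 1), (293, 77, np.float64(-20.0), 1), (297, 77, np.float64(-16.9), 0), (301, 77, np.float64(-13.5), 1), (305, 77, np.float64(-10.3), 0), (309, 77, np.float64(-7.0), 1), (313, 77, np.float64(-3.8), -1), (317, 77, np.float64(-0.5), -2), (321, 77, np.float64(2.7), 0), (325, 77, np.float64(6.0), 1), (329, 77, np.float64(9.3), -1), (333, 77, np.float64(12.5), 1), (337, 77, np.float64(15.7), 1), (341, 77, np.float64(19.1), -1), (345, 77, np.float64(22.3), 0), (349, 77, np.float64(25.5), 0), (353, 77, np.float64(28.8), 0)]
```

View pics/w6.png

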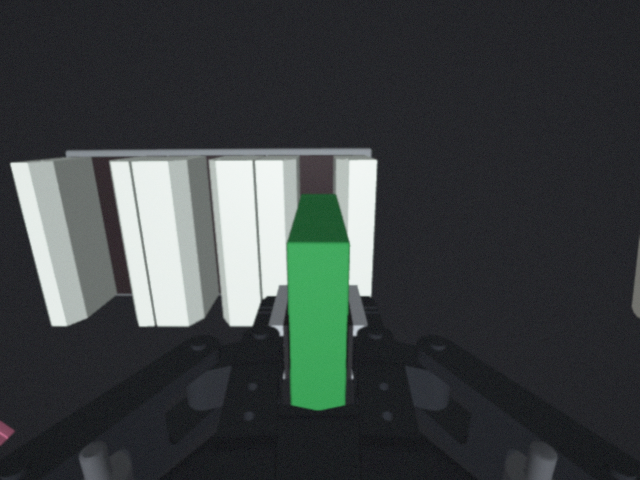

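View pics/scene6.png

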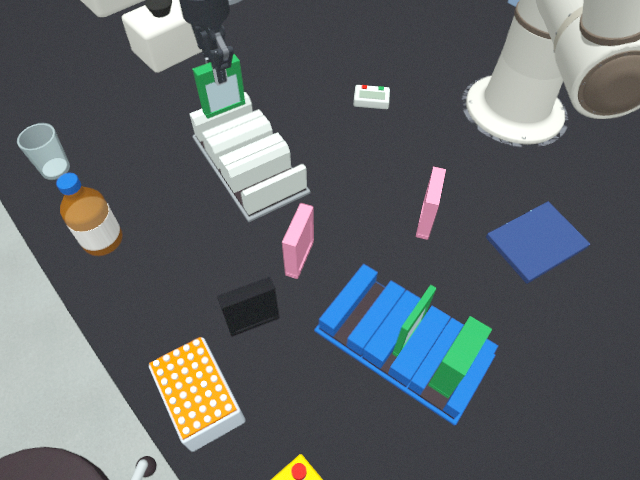

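The slot, at columns 300–334, is centred on the cassette at 318. Lowering slowly.

Call:
arm_command([
  [[0, 0, 1], [0, 0, 0], 10],
  [[0, 0, 1], [0, 0, 0], 10],
  [[0, 0, 0.7], [0, 0, 0], 10],
  [[0, 0, 0.7], [0, 0, 0], 10],
  [[0, 0, 0.7], [0, 0, 0], 10],
  [[0, 0, 0.7], [0, 0, 0], 10],
  [[0, 0, 0.6], [0, 0, 0], 10],
  [[0, 0, 0.5], [0, 0, 0], 10],
  [[0, 0, 0.3], [0, 0, 0], 10],
  [[0, 0, 0], [0, 0, 0], 10],
])

```text
t: 10.2
tcp_pos: [0.5252, -0.3204, 0.0881]
ee_rot: [-3.13, 0.262, 0.0]
wrist_force: [0.7, -0.3, -1.3]
grip_width: 0.0212
```

Call:
arm_command([
  [[0, 0, 0.2], [0, 0, 0], 10],
  [[0, 0, 0.1], [0, 0, 0], 10],
  [[0, 0, 0.1], [0, 0, 0], 10],
  [[0, 0, 0], [0, 0, 0], 10],
])

```text
t: 10.7
tcp_pos: [0.5252, -0.3205, 0.0842]
ee_rot: [-3.131, 0.262, 0.0]
wrist_force: [0.6, -0.4, -1.0]
grip_width: 0.0212
```

Call:
arm_command([
  [[0, 0, 0.05], [0, 0, 0], 10],
  [[0, 0, 0.05], [0, 0, 0], 10],
  [[0, 0, 0.05], [0, 0, 0], 10],
  [[0, 0, 0], [0, 0, 0], 10],
])

```text
t: 11.2
tcp_pos: [0.5253, -0.3206, 0.0833]
ee_rot: [3.13, -0.262, 0.0]
wrist_force: [-2.0, 0.4, 3.4]
grip_width: 0.0211
```

Contact came at TCP height 0.0833, the same as when the cassette stood in its bay, so it is on the floor. Releasing.

Call:
arm_command([
  [[0, 0, 0], [0, 0, 0], 28],
  [[0, 0, 0], [0, 0, 0], 35],
  [[0, 0, 0], [0, 0, 0], 50],
  [[0, 0, 0], [0, 0, 0], 60],
  [[0, 0, 0], [0, 0, 0], 60],
  [[0, 0, 0], [0, 0, 0], 60],
])

```text
t: 11.95
tcp_pos: [0.5252, -0.3205, 0.0828]
ee_rot: [-3.131, 0.262, 0.0]
wrist_force: [-0.4, -0.6, -0.2]
grip_width: 0.0514
```

Call:
arm_command([
  [[0, 0, -0.7], [0, 0, 0], 60],
  [[0, 0, -1.5], [0, 0, 0], 60],
  [[0, 0, -2], [0, 0, 0], 60],
  [[0, 0, -2.5], [0, 0, 0], 60],
  [[0, 0, -3], [0, 0, 0], 60],
  [[0, 0, -3], [0, 0, 0], 60],
  [[-3, 0, -2], [0, 0, 0], 60],
  [[-4, 0, 0], [0, 0, 0], 60],
  [[-4, 0, 0], [0, 0, 0], 60],
  [[0, 0, 0], [0, 0, 0], 60],
  [[0, 0, 0], [0, 0, 0], 60],
])

```text
t: 13.32
tcp_pos: [0.4175, -0.3027, 0.2313]
ee_rot: [3.129, -0.263, 0.003]
wrist_force: [0.5, -1.1, -1.1]
grip_width: 0.051
```

Run:
```python
from look import *
s,p,d,w,tl=look("w7"); print(s["t"],s["tcp_pos"])
p,d=imaging.capture("scene"); cv2.imwrite("pics/scene7.png",p[:,:,::-1]); 
hsvf=lambda p:cv2.cvtColor(p,cv2.COLOR_RGB2HSV)
def rep(n,p,d):
    w=cloud(n,p,d); hsv=hsvf(p)
    g=(d>0)&(hsv[...,0]>50)&(hsv[...,0]<75)&(hsv[...,1]>140)&(w[...,2]>.1)
    nl,lab,st,c=cv2.connectedComponentsWithStats(g.astype(np.uint8))
    for i in range(1,nl):
        if st[i,4]<80: continue
        q=w[lab==i]; q=q[q[:,2]>.107]; r=cv2.minAreaRect(q[:,:2].astype(np.float32)*1000)
        print(n,np.round(c[i]),st[i,4],np.percentile(q[:,2],[50,95]),np.round(r[0],1),np.round(r[1],1),round(r[2],1))
rep("scene",p,d)
p,d=imaging.capture("top"); cv2.imwrite("pics/top7.png",p[:,:,::-1]); rep("top",p,d)
```

```text
13.325 [ 0.41747788 -0.30272275  0.23128775]
scene [222.  98.] 631 [0.115725   0.11796203] [ 523.9 -320.6] [25.9 79.9] 82.8
scene [418. 309.] 414 [0.11539896 0.11727546] [568.8 212.3] [80.2  9.6] 12.7
scene [465. 347.] 1499 [0.1152893  0.11709098] [561.7 293.1] [81.1 34.1] 13.3
top [204. 233.] 216 [0.11487991 0.11720584] [567.8 211.7] [76.6  9. ] 11.7
top [161. 237.] 832 [0.11480167 0.11740086] [561.  291.9] [79.5 32.8] 13.4
top [491. 258.] 541 [0.11405408 0.1165226 ] [ 524.2 -319. ] [20.9 79.2] 80.7
```

View pics/w7.png

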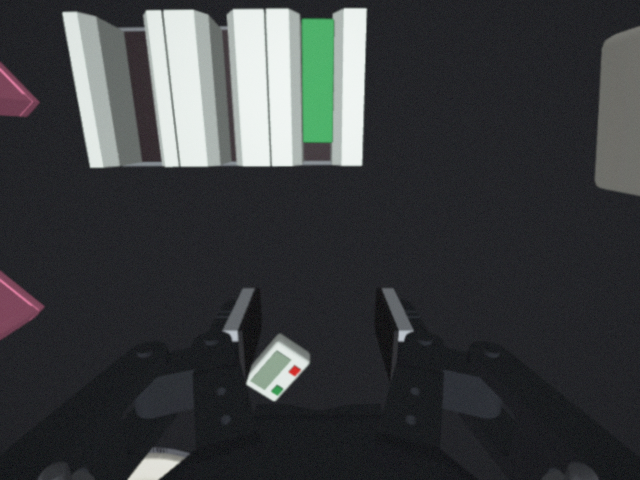

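View pics/scene7.png

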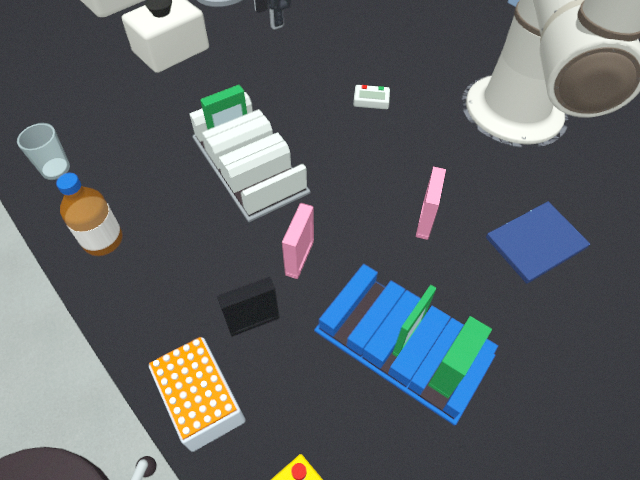

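The wrist view shows the cassette upright in the slot, at columns 302–334, with the gripper clear of it. Its top is at z ≈ 0.114, so it is on the floor, and its centre is at (0.524, -0.319). The thin and thick cassettes haven't moved. Handing in.

Run:
```python
from h import *
print(env.sign_off())
```

```text
the job is handed in; nothing more can be done
None
```

The 22 mm middle cassette now stands upright in the 27 mm slot of the white rack, lowered in and released at the bottom. I handed the job in at about 13.5 s.

- **Seating:** Contact came at a tool height of 0.083 m, the same height at which I gripped it in the stand. The force on the wrist was about 4 N. After release, its top is about 0.114 m above the bench in the top camera and 0.116 m in the scene camera. Fully home would be 0.114 m, and the difference is within the 2 mm calibration.
- **Position along the slot:** The top camera puts the cassette at (0.524, -0.319), about 1 mm from the slot centre I measured. It is 80 mm wide in a 120 mm slot, so neither end sticks out.
- **Other cassettes:** The thin and thick ones are within about 0.5 mm of where they started, and the gripper was clear of everything at hand-in.
- **Disagreement:** The scene and top cameras differ by about 2° on the cassette's final yaw (82.8° against 80.7°). I put this down to measurement scatter, since the wrist view shows it straight in the slot. No check failed.

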